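# Snug down the splash guard's wing screw

## Robot

A 6-joint arm with a two-finger parallel gripper is mounted at the origin on the work surface. World frame = base frame: x ahead of the robot, y to its left, z up, the work surface at z = 0. Lengths are in mm, angles in rad, forces in N, time in s.
With the tool pointing down it reaches from about 350 to 875 mm from the base axis. Payload 4.2 kg.
Tool frame: the origin (TCP) lies at the very end of the fingers, on their centre line; the grasp point (between the pads) lies 19 mm behind it (pinch_z is the distance from the TCP to the grasp point, in mm); z points along the fingers, y is the line along which they close (so a half turn about z gives the same grasp; the last joint's range is limited). The gripper opens to 85 mm and grips with 20 to 120 N. Pads are 22 mm wide; open, the fingers measure 114 mm over their backs; the gripper's body (76 mm by 85 mm) begins 54 mm behind the grasp point. The pads swing forward as they close: fully open they stand 13 mm farther back than shut.
Start: joints at [1.456, 0.385, 0.008, 0, -1.194, -0.259], TCP at [228.189, 581.832, 231.312] pointing down, gripper open.
Joint ranges: [-3.14, 3.14], [-1.21, 2.06], [-1.07, 1.41], [-3.16, 2.05], [-2.99, -0.16], [-3.1, 3.1]. Speed limits (rad/s): [2.79, 2.79, 3.14, 3.14, 3.14, 3.14].

## Interface

Orientations are given as a unit quaternion [x, y, z, w].
In Python, from bench import * gives the robot as it stands.
- The arm moves only by the tool arm_command, never from a script. Its argument "steps" is one flat list of numbers, 4 for each row, row after row: the shift along the tool's x, y, z in m, then the turn about the tool's z in rad. In form: [tx, ty, tz, roll, tx, ty, tz, roll, ...]. A call has 1 to 20 rows; each row shifts and turns the commanded pose from where the row before left it, along the tool's axes as they then stand; what a row does not reach is not made up. A row lasts 1/8 s, in which the tool goes at most 62.5 mm and 10.7 degrees, less where a joint would pass 70% of its speed; a pose out of reach is approached as far as the arm can. A call with a gripper value outside its range is refused whole. "grip" is the finger opening in m, from 0 to 0.0854, set as the call begins (left out, the last holds). The fingers move at their own pace and stop on an object; the grip force is fixed at half the most. Time passes only in rows, so rows that do not move let the fingers close. It gives the time, the measured TCP pose, the force, the opening and the grip force at its end, in the units of the state.
- read_state(): the state, without advancing time (a new reading comes with each control period).
- get_image(name): name is "side" or "top"; returns the picture (420x560x3 uint8, red, green, blue); there is no depth.
- get_calibration(name): a dict with "camera_matrix" (3x3 intrinsics, pixels), "cam_to_world" (4x4, takes a point from camera to world coordinates). Camera axes: x right, y down, z forward; pixel columns grow to the right and rows downward; lengths in mm; the calibration is good to about 2 mm. A picture is of the moment at which its call begins. get_calibration takes no time and is no camera call.
- job_done(): hands the job in; it is judged then, once.
The state is a dict: "clock": time; "joints": joint angles; "joint_vel": joint speeds; "joint_efforts": joint torques, N m; "position": TCP position; "ee_rot": TCP orientation; "contact_force": force on the tool from outside, world axes, zero at the start; "wrist_torque": the same for the moment, N m; "gripper_width": finger opening in mm; "grasp_force": force on a finger pad.
Only numpy, scipy, OpenCV 4.12 (cv2) and the standard library are available. Lean on these libraries where they do the work, as an engineer would, in place of code of your own. Each camera call takes 0.05 s, during which the arm holds its last target. There are 200 camera calls.

## Task

The splash guard on the griddle is loose: push the wings of its wing screw round clockwise (seen from above), fingertip stroke after fingertip stroke, until the screw is fully tight and will turn no further, without forcing it hard once it stops. Only push on one wing at a time and never pinch or grip the screw; leave the mug, jar and trivet where they are, and finish with the hand clear.

Things in the scene. Friction and masses are not known exactly. Their poses are not given: they have to be found in the camera images.
- griddle: Fixed electric griddle, 300 (its x) x 260 (its y) x 90 mm high, origin at the centre of its underside on the bench, z up. The wing screw's vertical axis is outside it at x = -30, y = -178 mm in this frame, over a horizontal flange, 100 x 90 mm, whose top is 64 mm above the bench.
- guard_edge (a point): Top edge of the splash guard, a thin upright aluminium sheet along the griddle's -y side: the point of its outer face nearest the screw axis, 42 mm from it and 112 mm above the bench. The sheet is 280 mm long along the griddle's x. Fingers fit round the other three sides of the screw but not between wing tips and sheet (8 mm gap).
- wing_screw (a joint): Turn of the brass wing screw, rad: 0 loosest, grows clockwise seen from above, hard stop (fully tight) at 10.0; starts between 0 and 3.5. At value v wing A points v rad clockwise from the griddle's +x axis, wing B opposite. It sinks 0.5 mm per rad, turns against friction of about 0.05 N m (2 N at a wing), stays where it is left.
- screw_top (a point): Point on the screw's axis at the height of the top of the wings (93 to 98 mm above the bench). The wings are 22 mm high and span 68 mm tip to tip; the hub between them is 18 mm in diameter and its top is 16 mm below this point.
- wing_a: Wing A: flat upright rounded ear, 22 mm high disc shape, 8 mm thick at the middle, from the hub out to 34 mm from the axis. Origin at the ear's centre, 23 mm from the screw axis and 11 mm below the wing tops; x points radially outward, z up, y is the side that is pushed to turn it clockwise.
- wing_b: Wing B, the same as wing A on the opposite side of the screw.
- wing_a_push: The flat round face (18 mm diameter, 2 mm thick) on wing A that a finger pushes to turn the screw clockwise; origin at its centre.
- wing_a_back: The matching flat face on the other side of wing A.
- wing_b_push: The flat round face on wing B that a finger pushes to turn the screw clockwise.
- wing_b_back: The matching flat face on the other side of wing B.
- mug: White ceramic mug standing on the bench, 80 mm diameter, 92 mm high, handle reaching 72 mm from its axis to its +y; origin at the centre of its underside. A bystander: leave alone.
- jar: Closed jar with twist cap, 72 mm diameter, 110 mm high, origin at the centre of its underside. A bystander: leave alone.
- trivet: Slatted wooden trivet lying on the bench, 160 x 142 x 20 mm, origin at the centre of its underside. A bystander: leave alone.

How it is judged (in metres and radians):
At the end, for the whole second after the job is handed in: The wing screw is turned clockwise to within 0.2 rad (11 degrees) of its stop and at rest, and the mug, jar and trivet are within 20 mm of where they stood (value of joint wing_screw above 9.8 rad and not (velocity of joint wing_screw above 0.1 rad/s) and distance of each of mug, jar, trivet from where it was at the start of the episode below 0.02 m); the robot touches nothing.
It fails at once if both wings are pressed at the same time (the screw is gripped across its wings) (contact force between the fingers and wing_a above 2.5 N and contact force between the fingers and wing_b above 2.5 N).
It fails at once if a wing is pinched between two fingers (both faces pressed at once) ((contact force between the fingers and wing_a_push above 2.5 N and contact force between the fingers and wing_a_back above 2.5 N) or (contact force between the fingers and wing_b_push above 2.5 N and contact force between the fingers and wing_b_back above 2.5 N)).
It fails at once if the screw is gripped or forced with more than 40 N (contact force between the fingers and wing_screw above 40 N).
It fails at once if the mug, jar or trivet is pushed, lifted or carried more than 20 mm (distance of any of mug, jar, trivet from where it was at the start of the episode above 0.02 m).
It also fails if it takes over 58 s, if anything falls off the work surface, if the arm or the gripper's body presses on something with over 40 N, if the wrist force passes 120 N, or if a joint passes its speed limit or range.

## Working session

There is one attempt and no reset: what is moved stays moved. The work goes in short steps, Python scripts to look and compute and a tool call to move; the robot and the scene stay as the last step left them, time stands still between calls to the robot, and variables do not carry over. Pictures are saved under pics/ and viewed, at most 10 in all, crops included, and the job is handed in when it is done.

Besides the shell and the picture viewer there is one more tool, called after ">>>" as name(argument=value, ...), one argument or row to a line, values as JSON. arm_command: Moves the arm, as the interface text tells. Its arguments: {"type":"object","properties":{"steps":{"type":"array","items":{"type":"number"}},"grip":{"type":"number"}},"required":["steps"]}

```bash
mkdir -p pics; python3 - <<'E'
from bench import *
import cv2
s=read_state(); print(s)
for n in("top","side"):
    im=get_image(n); cv2.imwrite(f"pics/{n}0.png",im[:,:,::-1]); c=get_calibration(n); print(c)
E
```

```text
{'clock': 0.0, 'joints': array([ 1.45558717e+00,  3.85573580e-01,  6.64618716e-03, -5.02719510e-04,
       -1.19402308e+00, -2.58575910e-01]), 'joint_vel': array([ 1.32141219e-03, -1.31948862e-03,  5.89168013e-05,  9.20130240e-04,
       -1.03949302e-03,  2.54818359e-03]), 'joint_efforts': array([-8.22982402e-04, -3.92291880e+01,  1.88402027e+01,  4.18617859e+00,
       -4.72379310e-03, -1.50728773e-06]), 'position': array([227.99590882, 581.30542072, 230.21873671]), 'ee_rot': array([ 9.82568534e-01, -1.85897447e-01, -1.55886622e-04,  1.09104068e-03]), 'contact_force': array([-0.26775139, -0.16199656,  0.76540711]), 'wrist_torque': array([0.01458783, 0.03366786, 0.00950041]), 'grasp_force': 0.0, 'gripper_width': 85.33499786633159}
{'camera_matrix': array([[405.71549726,   0.        , 282.30392127],
       [  0.        , 405.71549726, 208.6197562 ],
       [  0.        ,   0.        ,   1.        ]]), 'cam_to_world': array([[ 9.89236839e-03, -9.93619416e-01,  1.12350330e-01,
         4.70010631e+02],
       [-9.99781938e-01, -7.76166499e-03,  1.93864158e-02,
        -1.26861119e+02],
       [-1.83906935e-02, -1.12517608e-01, -9.93479527e-01,
         1.01382690e+03],
       [ 0.00000000e+00,  0.00000000e+00,  0.00000000e+00,
         1.00000000e+00]])}
{'camera_matrix': array([[544.97693275,   0.        , 285.9197684 ],
       [  0.        , 544.97693275, 222.19078283],
       [  0.        ,   0.        ,   1.        ]]), 'cam_to_world': array([[ 7.23419393e-01, -3.62355703e-01,  5.87675698e-01,
        -1.41529486e+02],
       [-6.90241149e-01, -3.60828682e-01,  6.27192011e-01,
        -9.03069532e+02],
       [-1.52163547e-02, -8.59360813e-01, -5.11143283e-01,
         7.16406748e+02],
       [ 0.00000000e+00,  0.00000000e+00,  0.00000000e+00,
         1.00000000e+00]])}
```

View pics/top0.png

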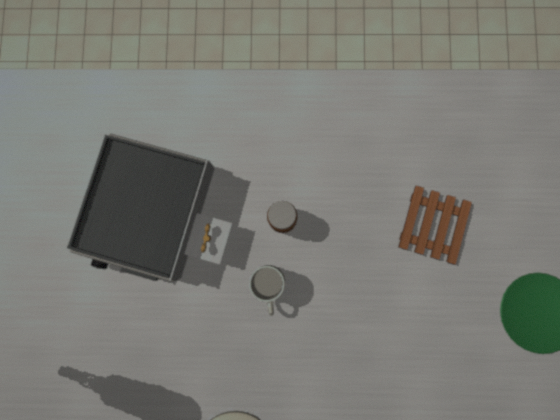

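View pics/side0.png

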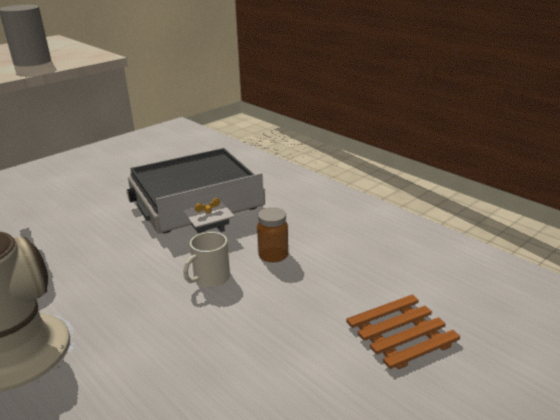

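The top view shows the griddle at left, with the screw near pixel (206,238). The mug is at (268,283), the jar at (282,216) and the trivet at (436,225). I'll enlarge both views around the screw.

```bash
python3 - <<'E'
import cv2,numpy as np
a=cv2.imread("pics/top0.png")[200:275,165:265]; b=cv2.imread("pics/side0.png")[185:245,160:260]
a=cv2.resize(a,None,fx=8,fy=8,interpolation=cv2.INTER_CUBIC);cv2.imwrite("pics/ta.png",a)
cv2.imwrite("pics/sb.png",cv2.resize(b,None,fx=8,fy=8,interpolation=cv2.INTER_CUBIC))
E
```

```text
(no output)
```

View pics/ta.png

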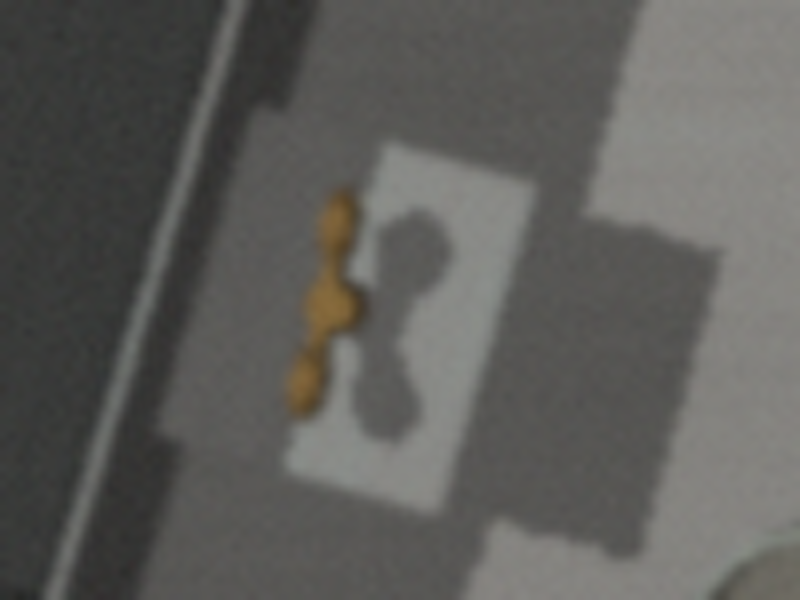

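View pics/sb.png

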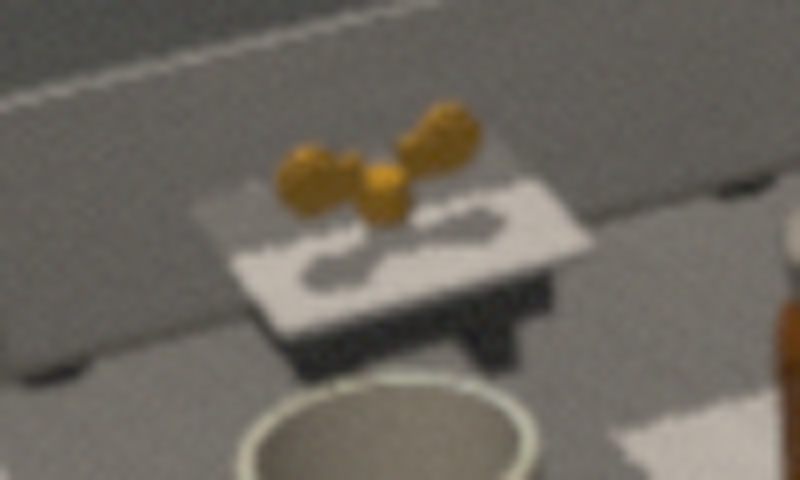

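The top crop shows the wing tips near (340,190) and (303,415) and the hub at (333,305). The guard line runs from (45,600) to (235,0). In the side crop, the wing ears are centred at (305,180) and (447,137), with the hub top at (385,180).

```bash
cat > h.py <<'E'
from bench import *
import numpy as np
C={n:get_calibration(n) for n in("top","side")}
def ray(n,p,z):
    c=C[n];d=np.linalg.inv(c["camera_matrix"])@[p[0],p[1],1];T=c["cam_to_world"]
    d=T[:3,:3]@d;o=T[:3,3];return o+d*(z-o[2])/d[2]
def proj(n,P):
    c=C[n];q=np.linalg.inv(c["cam_to_world"])@[*P,1];q=c["camera_matrix"]@q[:3];return q[:2]/q[2]
E
python3 - <<'E'
from h import *
np.set_printoptions(precision=1,suppress=True)
t=lambda x,y:(165+x/8-.44,200+y/8-.44); s=lambda x,y:(160+x/8-.44,185+y/8-.44)
ang=lambda d:np.arctan2(d[1],d[0])
a=ray("top",t(340,222),88);b=ray("top",t(305,385),88);h=ray("top",t(333,305),80)
print("top",a,b,(a+b)/2,h,ang(a-b),np.linalg.norm((a-b)[:2]))
g1=ray("top",t(45,600),112);g2=ray("top",t(235,0),112);print("guard",g1,g2,ang(g2-g1))
f=[ray("top",t(*p),64) for p in((385,143),(535,185),(440,513),(287,465))]
print("flange",f,ang(f[1]-f[2]),ang(f[0]-f[3]))
a=ray("side",s(447,137),87);b=ray("side",s(308,180),87);h=ray("side",s(387,178),82)
print("side",a,b,(a+b)/2,h,ang(a-b),np.linalg.norm((a-b)[:2]))
fs=[ray("side",s(*p),64) for p in((595,240),(280,335))];print(fs,ang(fs[0]-fs[1]))
print("mug",ray("top",(268,283),92),"jar",ray("top",(282,216),110))
E
```

```text
top [530.2  63.3  88. ] [483.6  71.9  88. ] [506.9  67.6  88. ] [506.8  66.3  80. ] -0.18205782024207454 47.37556301529142
guard [423.5 136.9 112. ] [591.  90. 112.] -0.27308475671757326
flange [array([555.2,  55.7,  64. ]), array([543.2,  11. ,  64. ]), array([447.3,  36.4,  64. ]), array([460.7,  81.6,  64. ])] -0.2590362722438302 -0.2676844587176793
side [528.7  60.6  87. ] [483.   68.6  87. ] [505.9  64.6  87. ] [505.5  60.4  82. ] -0.174994253321796 46.334714932144834
[array([545.1,  12.1,  64. ]), array([445.4,  34. ,  64. ])] -0.2161436880422369
mug [406.2 -78.5  92. ] jar [ 555.6 -108.7  110. ]
```

>>> arm_command(
  grip=0,
  steps=[0.039,0.0296,0,0,0.039,0.0296,0,0,0.039,0.0296,0,0,0.039,0.0296,0,0,0.039,0.0296,0,0,0.039,0.0296,0,0,0.039,0.0296,0,0,0.039,0.0296,0,0,0.039,0.0296,0,0,0.039,0.0296,0,0,0.039,0.0296,0,0,0.039,0.0296,0,0],
)

```text
clock: 1.6
position: [534.6, 78.8, 231.0]
ee_rot: [0.983, -0.186, -0.0, 0.0]
contact_force: [0.9, 0.8, -0.5]
gripper_width: 0.1
grasp_force: 0.0
```

>>> arm_command(
  steps=[0,0,0.01,-0.1765,0,0,0.01,-0.1765,0,0,0.01,-0.1765,0,0,0.01,-0.1765,0,0,0.01,-0.1765,0,0,0.01,-0.1765,0,0,0.01,-0.1765,0,0,0.01,-0.1765,0,0,0.01,-0.1765,0,0,0.01,-0.1765,0,0,0,0],
)

```text
clock: 2.98
position: [533.4, 80.0, 130.2]
ee_rot: [0.768, 0.64, -0.001, -0.0]
contact_force: [-0.1, 0.1, 0.2]
gripper_width: 0.1
grasp_force: 0.0
```

```bash
python3 - <<'E'
from h import *
import cv2
s=read_state();print(s["clock"],s["position"],s["ee_rot"],s["joints"],s["contact_force"],s["gripper_width"])
T=get_image("top");S=get_image("side")
r=lambda i:cv2.resize(i[:,:,::-1],None,fx=4,fy=4,interpolation=cv2.INTER_CUBIC)
cv2.imwrite("pics/h1.png",np.hstack([r(T[180:300,140:240]),r(S[150:270,160:260])]))
E
```

```text
2.975 [533.3576568   79.95679158 130.23032354] [ 7.68377615e-01  6.39995245e-01 -1.31253115e-03 -4.51705523e-04] [ 4.49482224e-01  3.39393219e-01 -3.40863022e-01 -3.07614887e-04
 -8.93305912e-01  2.51049302e+00] [-0.07545807  0.14428997  0.18136973] 0.12416662035898059
```

View pics/h1.png

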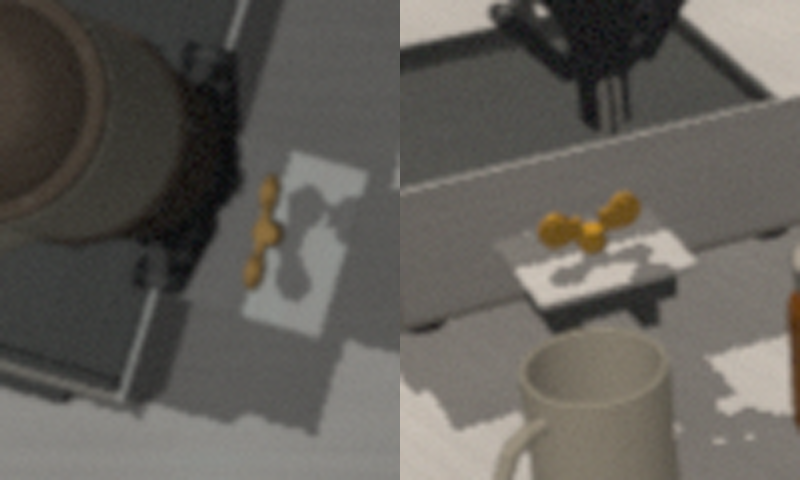

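The side view shows the shut fingertips near crop pixel (607,130), which is image pixel (212,182). They are above the gap between the sheet and the wings, and the wings are unmoved. I'll check that against the projection.

```bash
python3 - <<'E'
from h import *
p=np.array([533.4,80,130.2]);er=np.array([.984,-.179,0]);et=np.array([.179,.984,0])
for a,b in((0,0),(-11,0),(11,0),(0,14),(0,-14)): q=proj("side",p+a*et+b*er);print(a,b,(q-[160,150])*4+[400,0])
E
```

```text
0 0 [602.51154886 130.15594136]
-11 0 [610.77909059 136.90657079]
11 0 [594.3434817  123.48653509]
0 14 [623.3245479 124.1866109]
0 -14 [581.49066028 136.18489617]
```

>>> arm_command(
  steps=[0,0,0.008,0,0,0,0.008,0,0,0,0.008,0,0,0,0.008,0,0,0,0.008,0,0,0,0.008,0,0,0,0,0],
)

```text
clock: 3.95
position: [533.7, 80.1, 82.5]
ee_rot: [0.768, 0.641, -0.001, -0.0]
contact_force: [-0.8, -0.3, 0.7]
gripper_width: 0.3
grasp_force: 0.0
```

>>> arm_command(
  steps=[-0.002,0,0,0,-0.002,0,0,0,-0.0039,0.00195,8e-05,0.15,-0.0039,0.00195,8e-05,0.15],
)

```text
clock: 4.45
position: [535.7, 68.4, 83.3]
ee_rot: [0.856, 0.517, 0.001, -0.0]
contact_force: [-0.2, 2.8, -1.6]
gripper_width: -0.3
grasp_force: 1.4
```

```bash
python3 - <<'E'
from h import *
import cv2
s=read_state();print(s["clock"],s["position"],s["joints"],s["contact_force"])
T=get_image("top");S=get_image("side")
r=lambda i:cv2.resize(i[:,:,::-1],None,fx=4,fy=4,interpolation=cv2.INTER_CUBIC)
cv2.imwrite("pics/h2.png",np.hstack([r(T[180:300,140:240]),r(S[150:270,160:260])]))
E
```

```text
4.45 [535.65243148  68.3740529   83.30949482] [ 4.26993776e-01  3.98343895e-01 -3.93430871e-01 -9.66752955e-04
 -7.77292684e-01  2.23064149e+00] [-0.2359887   2.75875096 -1.57869369]
```

View pics/h2.png

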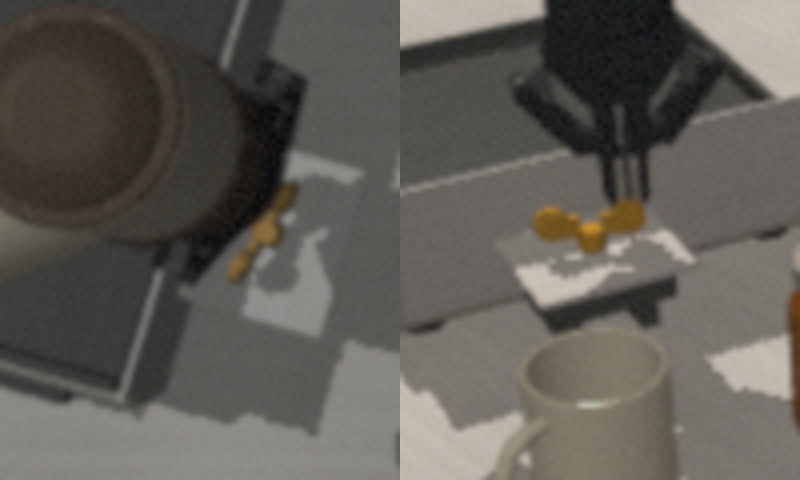

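The screw turned about 0.4 rad clockwise with a light push. The wing tips in the left panel are now at (288,190) and (235,272). I'll continue the arc.

>>> arm_command(
  steps=[-0.0039,0.00195,8e-05,0.15,-0.0039,0.00195,8e-05,0.15,-0.0039,0.00195,8e-05,0.15,-0.0039,0.00195,8e-05,0.15,-0.0039,0.00195,8e-05,0.15,-0.0039,0.00195,8e-05,0.15],
)

```text
clock: 5.3
position: [527.0, 44.9, 83.4]
ee_rot: [0.996, 0.095, 0.002, -0.0]
contact_force: [2.4, 1.6, -0.5]
gripper_width: 0.0
grasp_force: 1.0
```

>>> arm_command(
  steps=[-0.0039,0.00195,8e-05,0.15,-0.0039,0.00195,8e-05,0.15,-0.0039,0.00195,8e-05,0.15,-0.0039,0.00195,8e-05,0.15,-0.0039,0.00195,8e-05,0.15,-0.0039,0.00195,8e-05,0.15],
)

```text
clock: 6.05
position: [502.4, 37.4, 83.0]
ee_rot: [0.938, -0.348, 0.001, -0.001]
contact_force: [1.9, 0.1, 0.3]
gripper_width: 0.0
grasp_force: 0.9
```

>>> arm_command(
  steps=[-0.0039,0.00195,8e-05,0.15,-0.0039,0.00195,8e-05,0.15,-0.0039,0.00195,8e-05,0.15,-0.0039,0.00195,8e-05,0.15,-0.0039,0.00195,8e-05,0.15,-0.0039,0.00195,8e-05,0.15],
)

```text
clock: 6.8
position: [480.4, 51.4, 82.3]
ee_rot: [-0.693, 0.721, -0.0, -0.001]
contact_force: [0.2, -1.7, 2.0]
gripper_width: 0.6
grasp_force: 1.0
```

```bash
python3 - <<'E'
from h import *
import cv2
s=read_state();print(s["clock"],s["position"],s["ee_rot"],s["joints"],s["contact_force"])
T=get_image("top");S=get_image("side")
r=lambda i:cv2.resize(i[:,:,::-1],None,fx=4,fy=4,interpolation=cv2.INTER_CUBIC)
cv2.imwrite("pics/h3.png",np.hstack([r(T[180:300,140:240]),r(S[150:270,160:260])]))
E
```

```text
6.8 [480.44990664  51.43883209  82.31206456] [-6.92951037e-01  7.20984363e-01 -3.63710818e-04 -5.25944276e-04] [ 0.44438562  0.31994494 -0.5303935   0.00154822 -0.72122694 -0.48519644] [ 0.18847478 -1.74305694  2.00286825]
```

View pics/h3.png

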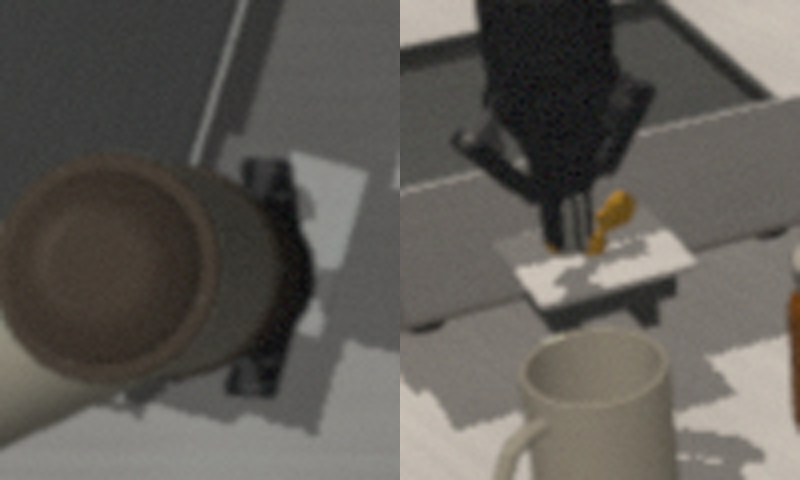

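The first stroke tracked well at about 2 N. The side view shows wing A with its ear at (615,212), now pointing almost where wing B started. I'll push one more row, back off, lift and turn the tool back.

>>> arm_command(
  steps=[-0.0039,0.00195,8e-05,0.15,0.003,0,0,0,0.005,0,0,0,0,0,-0.016,0,0,0,-0.016,0,0,0,-0.016,0,0,0,0,-0.175,0,0,0,-0.175,0,0,0,-0.175,0,0,0,-0.175,0,0,0,-0.175,0,0,0,-0.175,0,0,0,-0.175,0,0,0,-0.175,0,0,0,-0.175],
)

```text
clock: 8.78
position: [477.4, 47.9, 129.6]
ee_rot: [0.996, -0.088, -0.0, -0.0]
contact_force: [0.2, -0.1, 0.3]
gripper_width: 0.2
grasp_force: 0.0
```

>>> arm_command(
  steps=[0,0,0,-0.175,0,0,0,-0.175,0,0,0,-0.175,0,0,0,-0.175,0,0,0,-0.175,0,0,0,-0.175,0,0,0,-0.175,0,0,0,-0.175,0,0,0,-0.175,0,0,0,0],
)

```text
clock: 10.02
position: [477.4, 47.9, 129.6]
ee_rot: [0.768, 0.641, -0.0, -0.0]
contact_force: [1.1, 0.0, 0.3]
gripper_width: -0.2
grasp_force: 0.0
```

```bash
python3 - <<'E'
from h import *
from scipy.spatial.transform import Rotation as R
s=read_state();print(s["clock"],s["position"],s["ee_rot"],s["joints"])
M=R.from_quat(s["ee_rot"]).as_matrix();print("tool yaw",np.arctan2(M[1,0],M[0,0]));print(M.T@(np.array([534,80.2,81])-s["position"]))
E
```

```text
10.025 [477.37913224  47.94451567 129.60250124] [ 7.67730193e-01  6.40773244e-01 -2.08872323e-05 -1.66960602e-05] [ 4.39639221e-01  2.46649496e-01 -4.82753268e-01 -2.91476175e-05
 -8.41442429e-01  2.52218658e+00]
tool yaw 1.391010050149568
[41.86101098 49.94289261 48.59943724]
```

>>> arm_command(
  steps=[0.014,0.0166,0,0,0.014,0.0166,0,0,0.014,0.0166,0,0,0,0,0.0081,0,0,0,0.0081,0,0,0,0.0081,0,0,0,0.0081,0,0,0,0.0081,0,0,0,0.0081,0,0,0,0,0],
)

```text
clock: 11.28
position: [533.8, 80.9, 80.4]
ee_rot: [0.768, 0.641, -0.0, -0.0]
contact_force: [0.9, 1.3, -1.1]
gripper_width: -0.2
grasp_force: 0.7
```

>>> arm_command(
  steps=[-0.002,0,0,0,-0.002,0,0,0,-0.0039,0.00195,8e-05,0.15,-0.0039,0.00195,8e-05,0.15,-0.0039,0.00195,8e-05,0.15,-0.0039,0.00195,8e-05,0.15],
)

```text
clock: 12.02
position: [534.7, 59.9, 81.1]
ee_rot: [0.924, 0.383, 0.001, -0.0]
contact_force: [0.9, 3.4, -0.5]
gripper_width: 0.3
grasp_force: 1.3
```

>>> arm_command(
  steps=[-0.0039,0.00195,8e-05,0.15,-0.0039,0.00195,8e-05,0.15,-0.0039,0.00195,8e-05,0.15,-0.0039,0.00195,8e-05,0.15,-0.0039,0.00195,8e-05,0.15,-0.0039,0.00195,8e-05,0.15,-0.0039,0.00195,8e-05,0.15,-0.0039,0.00195,8e-05,0.15],
)

```text
clock: 13.02
position: [510.9, 37.7, 81.0]
ee_rot: [0.979, -0.205, 0.002, -0.001]
contact_force: [1.5, 0.5, -0.1]
gripper_width: 0.0
grasp_force: 0.9
```

>>> arm_command(
  steps=[-0.0039,0.00195,8e-05,0.15,-0.0039,0.00195,8e-05,0.15,-0.0039,0.00195,8e-05,0.15,-0.0039,0.00195,8e-05,0.15,-0.0039,0.00195,8e-05,0.15,-0.0039,0.00195,8e-05,0.15,-0.0039,0.00195,8e-05,0.15,-0.0039,0.00195,8e-05,0.15],
)

```text
clock: 14.02
position: [480.4, 51.8, 80.1]
ee_rot: [-0.692, 0.722, -0.0, -0.0]
contact_force: [0.4, -1.4, 0.9]
gripper_width: -0.3
grasp_force: 0.9
```

```bash
python3 - <<'E'
from h import *
import cv2
s=read_state();print(s["clock"],s["position"],s["ee_rot"],s["joints"],s["contact_force"])
T=get_image("top");S=get_image("side")
r=lambda i:cv2.resize(i[:,:,::-1],None,fx=4,fy=4,interpolation=cv2.INTER_CUBIC)
cv2.imwrite("pics/h4.png",np.hstack([r(T[180:300,140:240]),r(S[150:270,160:260])]))
E
```

```text
14.025 [480.44129035  51.80838852  80.14006076] [-6.91801057e-01  7.22087958e-01 -4.66401874e-04 -2.46957860e-04] [ 0.44513742  0.3231064  -0.53303906  0.00158755 -0.71482811 -0.48917186] [ 0.42918816 -1.43303068  0.8894668 ]
```

View pics/h4.png

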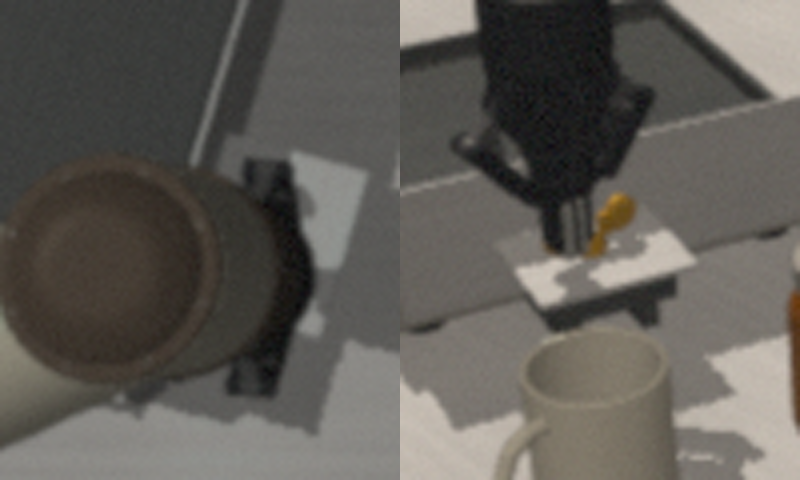

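The second stroke tracked the same way, with the ear at (618,212) in the side view. That puts v at about 9.3, leaving roughly 0.7 rad, so I'll approach the stop gently.

>>> arm_command(
  steps=[-0.0026,0.0013,5e-05,0.1,-0.0026,0.0013,5e-05,0.1,-0.0026,0.0013,5e-05,0.1,-0.0026,0.0013,5e-05,0.1],
)

```text
clock: 14.62
position: [476.1, 62.7, 79.2]
ee_rot: [-0.536, 0.844, 0.0, -0.002]
contact_force: [-2.1, -2.3, 1.2]
gripper_width: -0.0
grasp_force: 1.0
```

>>> arm_command(
  steps=[-0.0013,0.00065,0,0.05,-0.0013,0.00065,0,0.05],
)

```text
clock: 14.88
position: [475.8, 65.5, 79.1]
ee_rot: [-0.494, 0.869, 0.0, -0.002]
contact_force: [-1.5, -0.3, 1.6]
gripper_width: -0.0
grasp_force: 1.0
```

>>> arm_command(
  steps=[-0.0013,0.00065,0,0.05],
)

```text
clock: 15.0
position: [475.8, 66.9, 79.0]
ee_rot: [-0.472, 0.881, 0.0, -0.002]
contact_force: [-1.7, -0.5, 0.8]
gripper_width: -0.2
grasp_force: 1.0
```

>>> arm_command(
  steps=[-0.0013,0.00065,0,0.05],
)

```text
clock: 15.12
position: [475.8, 68.4, 78.9]
ee_rot: [-0.45, 0.893, 0.0, -0.002]
contact_force: [-2.4, -1.1, 0.5]
gripper_width: 0.3
grasp_force: 1.0
```

>>> arm_command(
  steps=[-0.0013,0.00065,0,0.05],
)

```text
clock: 15.25
position: [476.0, 69.8, 78.9]
ee_rot: [-0.427, 0.904, 0.0, -0.002]
contact_force: [-2.2, -0.6, 0.4]
gripper_width: 0.0
grasp_force: 1.1
```

>>> arm_command(
  steps=[-0.0008,0.0004,0,0.03],
)

```text
clock: 15.38
position: [476.6, 70.9, 78.9]
ee_rot: [-0.414, 0.91, 0.0, -0.002]
contact_force: [-3.2, -0.1, 0.6]
gripper_width: 0.2
grasp_force: 1.1
```

>>> arm_command(
  steps=[-0.0008,0.0004,0,0.03],
)

```text
clock: 15.5
position: [477.3, 72.1, 78.9]
ee_rot: [-0.4, 0.917, 0.0, -0.001]
contact_force: [-3.1, -0.0, 0.2]
gripper_width: -0.2
grasp_force: 1.1
```

>>> arm_command(
  steps=[-0.0008,0.0004,0,0.03],
)

```text
clock: 15.62
position: [477.9, 73.3, 79.0]
ee_rot: [-0.385, 0.923, 0.0, -0.001]
contact_force: [-2.7, -0.3, -1.1]
gripper_width: 0.2
grasp_force: 1.0
```

>>> arm_command(
  steps=[0,0,0,0,0,0,0,0],
)

```text
clock: 15.88
position: [478.4, 73.5, 79.1]
ee_rot: [-0.386, 0.922, 0.0, -0.0]
contact_force: [-1.4, -0.8, -0.7]
gripper_width: 0.1
grasp_force: 0.9
```

>>> arm_command(
  steps=[-0.0008,0.0004,0,0.03,-0.0008,0.0004,0,0.03],
)

```text
clock: 16.12
position: [479.0, 75.2, 79.2]
ee_rot: [-0.357, 0.934, 0.0, -0.0]
contact_force: [-3.6, 0.4, -0.8]
gripper_width: -0.3
grasp_force: 1.0
```

>>> arm_command(
  steps=[-0.0008,0.0004,0,0.03],
)

```text
clock: 16.25
position: [479.4, 76.1, 79.2]
ee_rot: [-0.343, 0.939, 0.0, 0.0]
contact_force: [-2.9, 0.5, -1.1]
gripper_width: -0.2
grasp_force: 1.0
```

>>> arm_command(
  steps=[-0.0008,0.0004,0,0.03],
)

```text
clock: 16.38
position: [479.4, 76.7, 79.2]
ee_rot: [-0.329, 0.944, -0.0, -0.001]
contact_force: [-2.8, -1.2, 0.1]
gripper_width: -0.1
grasp_force: 1.8
```

>>> arm_command(
  steps=[-0.0008,0.0004,0,0.03],
)

```text
clock: 16.5
position: [479.2, 77.0, 79.1]
ee_rot: [-0.315, 0.949, -0.0, -0.001]
contact_force: [-3.7, -2.9, 0.8]
gripper_width: -0.1
grasp_force: 2.8
```

>>> arm_command(
  steps=[-0.0008,0.0004,0,0.03],
)

```text
clock: 16.62
position: [478.9, 77.3, 79.0]
ee_rot: [-0.301, 0.954, -0.001, -0.002]
contact_force: [-5.8, -4.2, 2.5]
gripper_width: -0.0
grasp_force: 3.6
```

```bash
python3 - <<'E'
from h import *
import cv2
s=read_state();print(s["clock"],s["position"],s["ee_rot"],s["contact_force"],s["wrist_torque"])
T=get_image("top");S=get_image("side")
r=lambda i:cv2.resize(i[:,:,::-1],None,fx=6,fy=6,interpolation=cv2.INTER_CUBIC)
cv2.imwrite("pics/h5.png",np.hstack([r(T[200:280,175:241]),r(S[180:260,180:246])]))
E
```

```text
16.625 [478.91034821  77.29537328  78.98866728] [-3.00512374e-01  9.53775252e-01 -5.04345929e-04 -2.19716560e-03] [-5.81888019 -4.19926271  2.4930909 ] [-1.28238299  1.68266006  0.01047629]
```

View pics/h5.png

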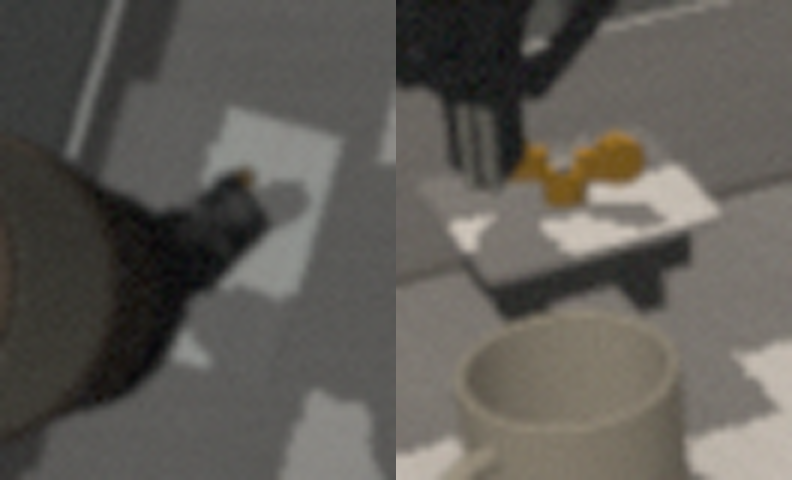

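The force rose to 7 N directly along the push axis while the motion stalled, so the screw is at its stop. The side crop shows wing B at (612,155) and the hub at (562,185). I'll retract and check the angle.

>>> arm_command(
  steps=[0.005,0,0,0,0.005,0,0,0,0.005,0,0,0,0,0,-0.02,0,0,0,-0.03,0,0,0,-0.03,0,0,0,-0.03,0,0.04,0,-0.03,0,0.04,0,0,0,0.04,0,0,0,0.04,0,0,0,0,0,0,0,0,0,0,0],
)

```text
clock: 18.35
position: [338.1, -21.9, 219.8]
ee_rot: [-0.302, 0.953, -0.0, 0.001]
contact_force: [0.4, 0.3, -0.3]
gripper_width: 0.1
grasp_force: 0.0
```

```bash
python3 - <<'E'
from h import *
import cv2
s=read_state();print(s["clock"],s["position"],s["contact_force"])
T=get_image("top");S=get_image("side")
r=lambda i:cv2.resize(i[:,:,::-1],None,fx=6,fy=6,interpolation=cv2.INTER_CUBIC)
cv2.imwrite("pics/h6.png",np.hstack([r(T[200:280,175:241]),r(S[180:260,180:246])]))
E
```

```text
18.35 [338.13595738 -21.90703718 219.77392337] [ 0.38746423  0.34369436 -0.28819109]
```

View pics/h6.png

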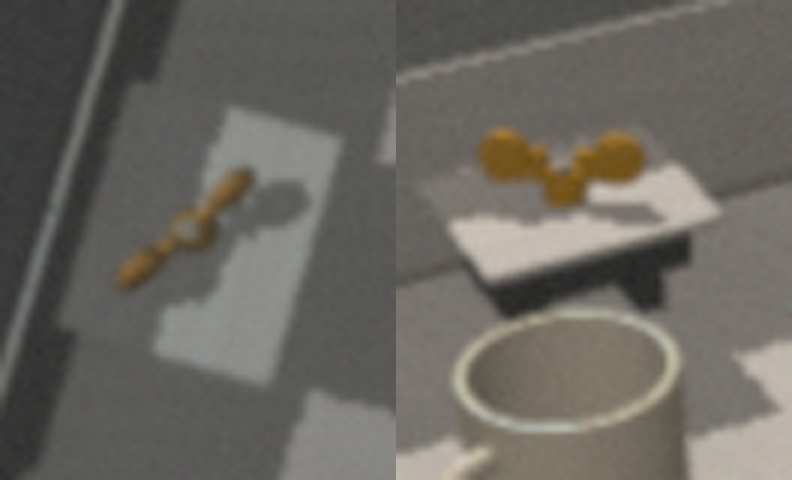

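The wing tips are at (245,178) and (125,280), so the wings point about 0.86 rad clockwise of world x. The stop should be at 0.84, which matches, and the hand is clear.

```bash
python3 -c "
from bench import *
print(job_done())"
```

```text
the job is handed in; nothing more can be done
None
```

I turned the wing screw clockwise to its stop in two one-wing fingertip strokes, with readings of about 7 N at the stop. The last picture shows the wings where they should be when fully tight. The hand finished clear, I steered clear of the mug, jar and trivet throughout, and the job was handed in at about 18 s of the 58 s allowed.

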